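# Hang a display bracket on the slotted stand

### The job

Hang the orange display bracket on the slotted blue stand: put both of its claws through the two slots, then press it down gently, without forcing it, until the yellow latch snaps over it and it sits fully home, and let go. Leave everything else on the table where it is.

Things in the scene. Friction and masses are not known exactly. Their poses are not given: they have to be found in the camera images.
- bracket: Orange plastic display bracket, about 180 g, upright on the table: back plate 80 wide (y), 66 high, 6 thick (x -6 to 0); at its foot a ledge 6 thick reaching forward to x = -96, lip 14 high there; middle rib; two claws and a tongue behind the plate. Origin: on the underside, in the plane of the plate's rear face, mid-width; x towards the claws, y sideways, z up. All sizes in mm.
- bracket_grip (a point): Point to pinch the bracket's middle rib from above, across y: 36 in front of the plate's rear face, 70 above the underside. The rib is 12 thick (y +-6), x -66 to -6, top 86 above the underside. Pushing down while pinching here tends to tilt the bracket; once the claws hang behind the strips it can be let go and pressed with shut fingers on the rib's top, close to the plate.
- bracket_claws (a point): Midpoint between the two claws, in the plate's rear face, at the underside of their necks (50 above the bracket's underside). Claws at y = +27 and -27, each 6 wide: neck 12 long to +x, z 50 to 60 over the underside, and a tip turned down from it, x 5.5 to 12, z 30 to 50. The 5.5 gap takes the 4 thick strip.
- bracket_tongue (a point): Rear top edge of the wedge-shaped catch tongue in the middle of the bracket's rear face, 12 wide: flat top 45 above the underside, reaching x = 8.2; its slope starts at x = 3, 34 above the underside.
- stand: Fixed stand: grey foot 130 x 150 x 14 (x -40 to 90), two posts, and on them a blue panel of two upright slotted strips, 24 wide, 4 thick, at y = +27 and -27, with a sprung yellow latch between. Origin: on the table, in the plane of the strips' front face, midway between them; x points into the slots: the bracket goes in along +x with its axes parallel to the stand's; y sideways, z up.
- stand_slots (a point): Nominal centre of the slots, in the strips' front face, 138 above the table; slots 10.5 wide, 56 high, strip tops 38 above this point. The panel (slots, latch, flag) is height-adjustable: its true height is anywhere up to 12 mm above or below nominal, fixed for the run, not measured: feel for it. The claws enter with the bracket's origin about 93 up, till its plate meets the strips.
- stand_seat (a point): Nominal place of the bracket's origin when home, 60 above the table (truly 48 to 72): claw necks on the slots' lower ends. Going down, the tongue meets the latch some 8 to 14 mm above the seat and wedges it back with 4 to 11 N of push (its weight is not enough); within 2 mm of the seat the latch snaps over, then a hard stop. 12 N is ample; over about 20 N does damage (45 N summed over all contacts).
- latch (a joint): Sprung yellow latch bar between the strips, 18 wide, 2.5 thick, 1.5 mm above the tongue's flat top when the bracket is home, front edge 4 behind the strips' front face. Value: how far it is pushed back, in m: 0 = sprung forward (free, or snapped over the tongue's top), 0.0025 to 0.0045 while the tongue passes. It springs back by itself.
- flag (a joint): Small green flag at the lower end of the slot at y = +27, pushed down by the claw's neck over the last 4 mm (a fraction of a newton). Value: how far it is down, in m: 0 = free, 0.004 = bracket fully home.
- drone: Black quadcopter, about 160 x 160 x 52 mm (240 mm over the orange propellers), a bystander. Origin: centre of its underside.
- controller: Black radio hand controller, 90 x 140 x 58 mm with two sticks, a bystander. Origin: centre of its underside.
- battery: Grey battery pack with a yellow band, 70 x 40 x 30 mm, a bystander. Origin: centre of its underside.
- beam: Grey kit beam with holes, 160 x 16 x 16 mm, long along x, a bystander. Origin: centre of its underside.
- connector_a: White kit connector, 48 x 36 x 14 mm, a bystander. Origin: centre of its underside.
- connector_b: A second white kit connector, the same, a bystander. Origin: centre of its underside.
- screwdriver: Screwdriver lying along its x, handle to -x, a bystander. Origin: underside, mid-length.
Not all that is in view belongs to the job. Several things have the shape of the bracket; the one meant has the colours described above.

How it is judged:
On the way:
1. both claws are through the slots, with the bracket's plate against the strips (x of bracket in the frame of stand between -0.005 and 0.004 m and y of bracket in the frame of stand between -0.005 and 0.005 m and angle between the x axis of bracket and the x axis of stand, either way round below 0.14 rad and angle between bracket's own z axis and vertical below 0.14 rad and z of bracket in the frame of stand between 0.046 and 0.115 m), for 0.1 s.
At the end, for the whole second after the job is handed in: The bracket hangs in both slots, plate against the strips (origin within 5 mm of their front face and the stand's middle), upright and square within 0.14 rad, fully down (flag over 2.2 mm down), the latch sprung forward (under 1.5 mm pushed back), at rest and let go (x of bracket in the frame of stand between -0.005 and 0.004 m and y of bracket in the frame of stand between -0.005 and 0.005 m and angle between the x axis of bracket and the x axis of stand, either way round below 0.14 rad and angle between bracket's own z axis and vertical below 0.14 rad and z of bracket in the frame of stand between 0.045 and 0.076 m and value of joint flag above 0.0022 m and value of joint latch below 0.0015 m and linear speed of bracket below 0.02 m/s and contact force between the fingers and bracket below 0.1 N); the robot touches nothing.
It fails at once if the bracket is pressed against the stand with more than 45 N, summed over all their contacts (contact force between bracket and stand above 45 N).
It fails at once if another thing on the table is moved by more than 25 mm (distance of any of drone, controller, battery, beam, connector_a, connector_b, screwdriver from where it was at the start of the episode above 0.025 m).
It also fails if it takes over 64 s, if anything falls off the work surface, if the arm or the gripper's body presses on something with over 40 N, if the wrist force passes 120 N, or if a joint passes its speed limit or range.

### The arm

A 7-joint arm with a two-finger parallel gripper is mounted at the origin on the work surface. World frame = base frame: x ahead of the robot, y to its left, z up, the work surface at z = 0. Lengths are in m, angles in rad, forces in N, time in s.
With the tool pointing down it reaches from about 0.425 to 0.925 m from the base axis. Payload 6.8 kg.
Tool frame: the origin (TCP) lies at the very end of the fingers, on their centre line; the grasp point (between the pads) lies grip_point_offset behind it (grip_point_offset is the distance from the TCP to the grasp point, in m); z points along the fingers, y is the line along which they close (so a half turn about z gives the same grasp; the last joint's range is limited). The gripper opens to 85 mm and grips with 20 to 120 N. Pads are 22 mm wide; open, the fingers measure 114 mm over their backs; the gripper's body (76 mm by 85 mm) begins 54 mm behind the grasp point. The pads swing forward as they close: fully open they stand 13 mm farther back than shut.
Start: joints at [1.085, 0.477, 0.022, 1.555, -0.011, 1.109, -0.083], TCP at [0.249, -0.627, 0.231] pointing down, gripper open.
Joint ranges: [-2.96, 2.96], [-0.34, 2.1], [-1.41, 1.46], [0.24, 2.44], [-1.37, 4.51], [0.17, 1.92], [-2.96, 2.96]. Speed limits (rad/s): [2.39, 2.39, 3.14, 3.14, 3.14, 3.14, 3.14].

### API

Orientations are given as a 3x3 rotation matrix whose columns are the frame's x, y, z axes.
In Python, from station import observe, read_camera, finish_job, grip_point_offset gives the robot as it stands.
- The arm moves only by the tool play_rows, never from a script. Its argument "series" is one flat list of numbers, 6 for each row, row after row: the shift along the tool's x, y, z normalised to -1 to 1, where 1 is 200 mm, then the turn, a rotation vector about the tool's x, y, z normalised to -1 to 1, where 1 is 180 degrees. In form: [x, y, z, wx, wy, wz, x, y, z, wx, wy, wz, ...]. A call has 1 to 5 rows; each row is the pose to reach, as a shift and turn from the pose commanded when the call began, along the tool's axes at that moment, turning the shorter way round; what a row does not reach only later rows make up. A row lasts 1/10 s, in which the tool goes at most 50 mm and 8.59 degrees, less where a joint would pass 70% of its speed; a pose out of reach is approached as far as the arm can. A call with a number of a shift or a turn outside -1 to 1 is refused whole. A call with a gripper value outside its range is refused whole. "grip" is the gripper's target within -1 to 1 (shut at 1, half-way at 0, fully open at -1), set as the call begins (left out, the last holds). The fingers move at their own pace and stop on an object; "newtons" is the grip in N (left out, the last holds). Time passes only in rows, so rows that repeat a pose let the fingers close. It gives the time, the measured TCP pose, the force, the opening and the grip force at its end, in the units of the state.
- observe(): the state, without advancing time (a new reading comes with each control period).
- read_camera(name): name is "scene" or "side" or "wrist"; returns a dict with "color" (480x640x3 uint8, red, green, blue), "camera_matrix" (3x3 intrinsics, pixels), "D" ([k1, k2, p1, p2, k3] as OpenCV has them; the pictures are not rectified), "cam_to_world" (4x4, takes a point from camera to world coordinates). Camera axes: x right, y down, z forward; pixel columns grow to the right and rows downward; lengths in m; the calibration is good to about 2 mm. A picture is of the moment at which its call begins. There is no depth.
- finish_job(): hands the job in; it is judged then, once.
The state is a dict: "time_s": time; "joints": joint angles; "joint_vel": joint speeds; "effort": joint torques, N m; "eef_pos": TCP position; "orientation": TCP orientation; "force": force on the tool from outside, world axes, zero at the start; "moment": the same for the moment, N m; "grip_width": finger opening in m; "gripper_force": force on a finger pad.
Only numpy, scipy, OpenCV 4.12 (cv2) and the standard library are available. Lean on these libraries where they do the work, as an engineer would, in place of code of your own. Each camera call takes 0.05 s, during which the arm holds its last target. There are 200 camera calls.

## Working session

There is one attempt and no reset: what is moved stays moved. The work goes in short steps, Python scripts to look and compute and a tool call to move; the robot and the scene stay as the last step left them, time stands still between calls to the robot, and variables do not carry over. Pictures are saved under pics/ and viewed, at most 10 in all, crops included, and the job is handed in when it is done.

Besides the shell and the picture viewer there is one more tool, called after "Call:" as name(argument=value, ...) on one line, values as JSON. play_rows: Moves the arm, as the interface text tells. Its arguments: {"type":"object","properties":{"series":{"type":"array"},"grip":{"type":"number"},"newtons":{"type":"number"}},"required":["series"]}

```bash
mkdir -p pics; ls; cat > h.py <<'E'
import numpy as np, cv2
from station import observe, read_camera, finish_job, grip_point_offset
def cam(n,save=None):
    c=read_camera(n)
    if save: cv2.imwrite('pics/'+save,c['color'][:,:,::-1])
    return c
def ray(c,uv):
    uv=np.array(uv,float).reshape(-1,1,2)
    p=cv2.undistortPoints(uv,np.array(c['camera_matrix']),np.array(c['D'])).reshape(-1,2)
    T=np.array(c['cam_to_world']); d=np.c_[p,np.ones(len(p))]@T[:3,:3].T
    return T[:3,3],d
def onz(c,uv,z):
    o,d=ray(c,uv); return o+d*((z-o[2])/d[:,2])[:,None]
def proj(c,P):
    T=np.linalg.inv(np.array(c['cam_to_world'])); r=cv2.Rodrigues(T[:3,:3])[0]
    return cv2.projectPoints(np.array(P,float).reshape(-1,3),r,T[:3,3],np.array(c['camera_matrix']),np.array(c['D']))[0].reshape(-1,2)
def tri(rs):
    A=np.zeros((3,3));b=np.zeros(3)
    for o,d in rs:
        d=d.ravel()/np.linalg.norm(d); M=np.eye(3)-np.outer(d,d);A+=M;b+=M@o
    return np.linalg.solve(A,b)
E
python3 - <<'E'
from h import *
np.set_printoptions(precision=3,suppress=True)
for n in('scene','side','wrist'):
    c=cam(n,n+'0.png'); print(n,c['cam_to_world'],c['camera_matrix'][0][0])
s=observe();print(s,grip_point_offset)
E
```

```text
pics
scene [[ 0.764  0.41  -0.498  1.088]
 [ 0.645 -0.511  0.569 -0.647]
 [-0.021 -0.756 -0.655  0.796]
 [ 0.     0.     0.     1.   ]] 540.0766594989375
side [[ 0.966 -0.202  0.161  0.414]
 [-0.258 -0.74   0.621 -0.584]
 [-0.006 -0.641 -0.767  0.802]
 [ 0.     0.     0.     1.   ]] 453.3141774416701
wrist [[ 0.369 -0.898 -0.241  0.311]
 [-0.929 -0.357 -0.094 -0.603]
 [-0.001  0.259 -0.966  0.371]
 [ 0.     0.     0.     1.   ]] 380.47957729028604
{'time_s': 0.15, 'joints': array([ 1.085,  0.478,  0.022,  1.556, -0.011,  1.109, -0.083]), 'joint_vel': array([-0.   , -0.001,  0.001, -0.002,  0.002, -0.   ,  0.001]), 'effort': array([  0.003, -59.692,   1.61 , -28.149,   0.013,   0.007,   0.   ]), 'eef_pos': array([ 0.249, -0.627,  0.231]), 'orientation': array([[ 0.929,  0.369, -0.001],
       [ 0.369, -0.929,  0.001],
       [-0.   , -0.001, -1.   ]]), 'force': array([-0.103, -0.599,  0.112]), 'moment': array([-0.002, -0.055, -0.047]), 'gripper_force': 0.0, 'grip_width': 0.0854662148474653} 0.0187
```

View pics/scene0.png

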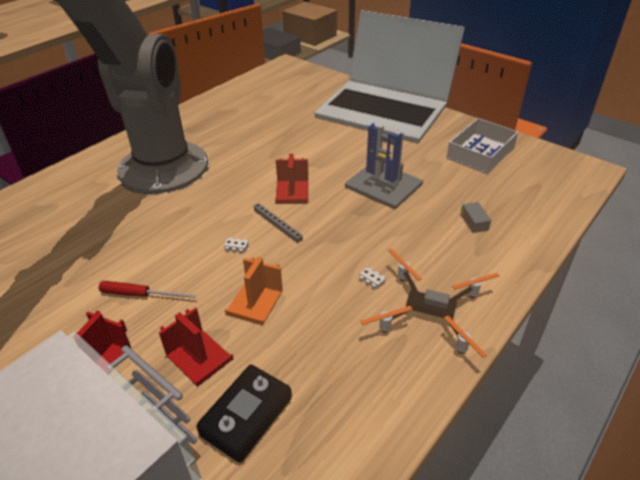

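View pics/side0.png

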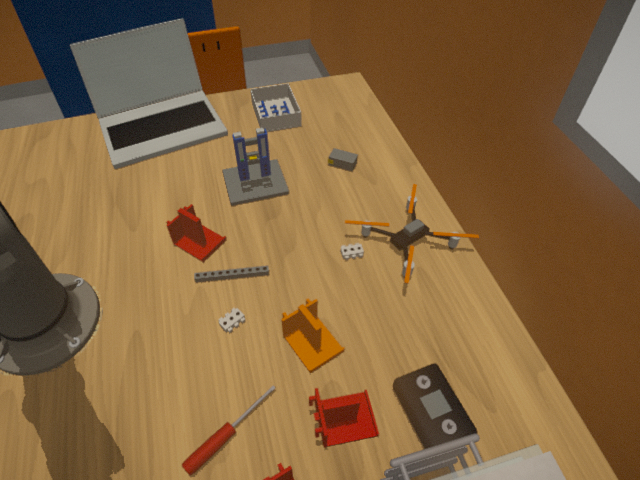

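Scene view: the candidates are red (293,180), red (195,347), red (103,335) and orange (257,290). Orange propellers and chairs share the colour but not the shape. I choose the orange bracket, at scene (257,290) and side (312,335). The stand is at scene (384,165) and side (254,165). Next I'll check both in one close crop.

```bash
python3 - <<'E'
from h import *
a=cv2.imread('pics/scene0.png');b=cv2.imread('pics/side0.png')
def k(i,x,y,w,h,W,H): return cv2.resize(i[y:y+h,x:x+w],(W,H),interpolation=cv2.INTER_CUBIC)
top=np.hstack([k(a,215,245,80,60+20,400,400)[:300] if 0 else k(a,215,250,100,75,400,300),k(b,265,295,100,75,400,300)])
bot=np.hstack([k(a,335,120,100,100*3//4+13,400,300),k(b,205,120,100,88,400,300)])
cv2.imwrite('pics/crop1.png',np.vstack([top,bot]))
E
```

```text
(no output)
```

View pics/crop1.png

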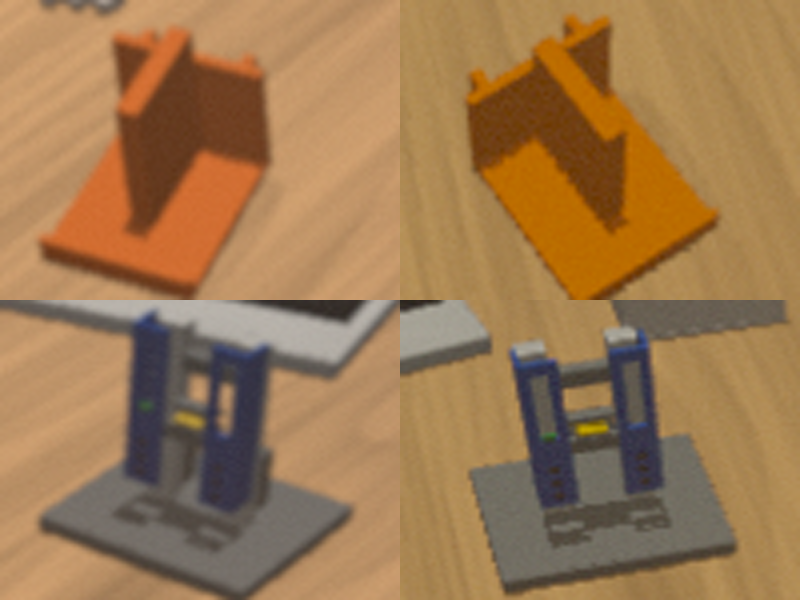

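The crop confirms the choice: the orange bracket has its rib, ledge and two claws facing away, and the stand has blue strips, a yellow latch and a green flag. Now a first estimate from these corners.

```bash
cat > est.py <<'E'
from h import *
np.set_printoptions(precision=4,suppress=True)
a=cam('scene');b=cam('side')
sa=lambda x,y:(215+x/4,250+y/4); sb=lambda x,y:(265+(x-400)/4,295+y/4)
ta=lambda x,y:(335+x/4,120+(y-300)*88/300); tb=lambda x,y:(205+(x-400)/4,120+(y-300)*88/300)
print('rib rear,front: scene',onz(a,[sa(177,33),sa(131,108)],.086),'side',onz(b,[sb(545,47),sb(614,132)],.086))
print('foot FL? scene',onz(a,[ta(42,520),ta(245,590),ta(350,510)],.014))
print('foot side BL,FL,FR,BR',onz(b,[tb(470,470),tb(505,583),tb(735,545),tb(690,437)],.014))
print('yellow centre tri',tri([ray(a,ta(188,418)),ray(b,tb(592,429))]))
E
python3 est.py
```

```text
rib rear,front: scene [[ 0.5153 -0.1512  0.086 ]
 [ 0.534  -0.2005  0.086 ]] side [[ 0.5138 -0.1511  0.086 ]
 [ 0.5324 -0.202   0.086 ]]
foot FL? scene [[0.4382 0.2213 0.014 ]
 [0.5809 0.2303 0.014 ]
 [0.5793 0.3494 0.014 ]]
foot side BL,FL,FR,BR [[0.4285 0.3523 0.014 ]
 [0.4321 0.224  0.014 ]
 [0.5773 0.2247 0.014 ]
 [0.5767 0.3516 0.014 ]]
yellow centre tri [0.504  0.2739 0.1003]
```

```bash
cat > mv.py <<'E'
import sys
from h import *
from scipy.spatial.transform import Rotation as R
np.set_printoptions(precision=4,suppress=True)
def goal(x,y,z,yaw):  # tool pointing down, tool x axis at world angle yaw (deg)
    s=observe(); Rt=np.array(s['orientation'])
    a=np.radians(yaw);X=np.array([np.cos(a),np.sin(a),0]);Z=np.array([0,0,-1.]);G=np.c_[X,np.cross(Z,X),Z]
    print('t',s['time_s'],'at',s['eef_pos'],'F',s['force'],'w',s['grip_width'])
    print('row',Rt.T@(np.array([x,y,z])-s['eef_pos'])/.2, R.from_matrix(Rt.T@G).as_rotvec()/np.pi)
if __name__=='__main__': goal(*map(float,sys.argv[1:5]))
E
python3 mv.py 0.524 -0.176 0.19 110.5
```

```text
t 0.25 at [ 0.2489 -0.6272  0.2309] F [ 0.0915 -0.9486  0.0526] w 0.08562869644431492
row [ 2.1107 -1.5892  0.2055] [-0.0002 -0.0002 -0.4936]
```

Call:
play_rows(series=[0.2,-0.15,0.02,0,0,-0.047,0.4,-0.3,0.04,0,0,-0.094,0.6,-0.45,0.06,0,0,-0.14,0.8,-0.6,0.08,0,0,-0.188,1,-0.75,0.1,0,0,-0.235], grip=-1)

```text
time_s: 0.75
eef_pos: [0.3799, -0.4131, 0.2114]
orientation: [[0.434, 0.901, 0.0], [0.901, -0.434, -0.0], [-0.0, 0.0, -1.0]]
force: [1.7, 0.2, 0.5]
grip_width: 0.0851
gripper_force: 0.0
```

```bash
python3 mv.py 0.524 -0.176 0.19 110.5
```

```text
t 0.75 at [ 0.3799 -0.4131  0.2114] F [1.6514 0.1555 0.4983] w 0.08510199027577549
row [1.3808 0.1349 0.1066] [ 0.0001  0.0001 -0.2567]
```

Call:
play_rows(series=[0.22,0.02,0.02,0,0,-0.04,0.44,0.04,0.04,0,0,-0.08,0.66,0.06,0.06,0,0,-0.12,0.85,0.09,0.08,0,0,-0.16,1,0.1,0.1,0,0,-0.2])

```text
time_s: 1.25
eef_pos: [0.4865, -0.2415, 0.1915]
orientation: [[-0.18, 0.984, 0.001], [0.984, 0.18, 0.0], [0.0, 0.001, -1.0]]
force: [-0.1, -0.2, 0.0]
grip_width: 0.0854
gripper_force: 0.0
```

```bash
python3 mv.py 0.524 -0.176 0.19 110.5
```

```text
t 1.25 at [ 0.4865 -0.2415  0.1915] F [-0.0814 -0.1856  0.0121] w 0.08536327688837772
row [0.2886 0.2435 0.0079] [ 0.0004  0.     -0.0563]
```

Call:
play_rows(series=[0.15,0.12,0,0,0,-0.03,0.29,0.244,0.008,0,0,-0.056,0.29,0.244,0.008,0,0,-0.056])

```text
time_s: 1.55
eef_pos: [0.5258, -0.1724, 0.1901]
orientation: [[-0.352, 0.936, 0.002], [0.936, 0.352, 0.003], [0.002, 0.003, -1.0]]
force: [1.3, 0.5, 0.7]
grip_width: 0.0854
gripper_force: 0.0
```

```bash
python3 - <<'E'
from h import *
c=cam('wrist','w1.png'); s=observe(); print(s['eef_pos'],s['orientation'])
np.set_printoptions(precision=4,suppress=True)
print(proj(c,[[.5145,-.151,.086],[.533,-.201,.086],[.524,-.176,.086]]))
E
```

```text
[ 0.52424788 -0.17548112  0.18982788] [[-3.47278907e-01  9.37761624e-01  7.05033351e-04]
 [ 9.37761429e-01  3.47277893e-01  1.25197278e-03]
 [ 9.29209535e-04  1.09593682e-03 -9.99998968e-01]]
[[315.8131 205.6196]
 [315.732  282.4903]
 [316.117  245.2253]]
```

View pics/w1.png

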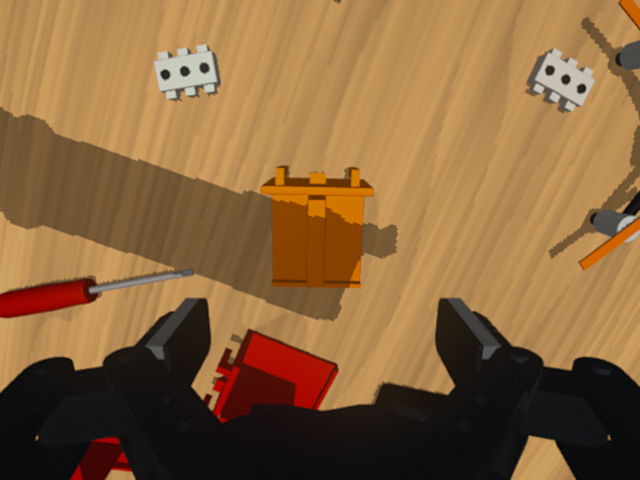

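```bash
python3 - <<'E'
from h import *
np.set_printoptions(precision=4,suppress=True)
c=cam('wrist'); i=c['color'].astype(int)
m=((i[:,:,0]>120)&(i[:,:,2]<60)&(i[:,:,1]>50)).astype(np.uint8)
for r in (186,188,192,200,215,240,265,280,286): 
    x=np.where(i[r,230:400,0]-i[r,230:400,2]>95)[0]+230; print(r,x.min(),x.max())
for col in (290,316,340): print(col,[tuple(i[r,col]) for r in range(180,292,4)])
o=np.array([.524,-.1755,0]);X=np.array([-.3473,.9378,0]);Y=np.array([-.9378,-.3473,0])
def loc(uv,z):
    p=onz(c,uv,z)-o; return p@X,p@Y
print('plate top front corners',loc([(262,193),(374,193)],.066))
print('lip',loc([(272,287),(361,287)],.014)); print('rib rear/front',loc([(317,195),(316,283)],.086))
E
```

```text
186 230 399
188 231 399
192 242 399
200 275 399
215 275 399
240 276 399
265 276 399
280 275 399
286 230 398
290 [(np.int64(100), np.int64(50), np.int64(6)), (np.int64(211), np.int64(122), np.int64(0)), (np.int64(209), np.int64(116), np.int64(0)), (np.int64(208), np.int64(122), np.int64(0)), (np.int64(208), np.int64(120), np.int64(0)), (np.int64(209), np.int64(121), np.int64(0)), (np.int64(138), np.int64(67), np.int64(0)), (np.int64(139), np.int64(69), np.int64(0)), (np.int64(138), np.int64(67), np.int64(0)), (np.int64(139), np.int64(68), np.int64(0)), (np.int64(138), np.int64(68), np.int64(0)), (np.int64(137), np.int64(67), np.int64(0)), (np.int64(138), np.int64(67), np.int64(0)), (np.int64(138), np.int64(67), np.int64(0)), (np.int64(137), np.int64(66), np.int64(0)), (np.int64(137), np.int64(64), np.int64(0)), (np.int64(137), np.int64(66), np.int64(0)), (np.int64(136), np.int64(64), np.int64(0)), (np.int64(137), np.int64(67), np.int64(0)), (np.int64(136), np.int64(65), np.int64(0)), (np.int64(135), np.int64(65), np.int64(0)), (np.int64(135), np.int64(65), np.int64(0)), (np.int64(136)
[... 2245 characters left out ...]
.int64(0)), (np.int64(135), np.int64(64), np.int64(0)), (np.int64(135), np.int64(63), np.int64(0)), (np.int64(134), np.int64(64), np.int64(0)), (np.int64(136), np.int64(65), np.int64(0)), (np.int64(135), np.int64(64), np.int64(0)), (np.int64(136), np.int64(65), np.int64(0)), (np.int64(135), np.int64(64), np.int64(0)), (np.int64(136), np.int64(66), np.int64(0)), (np.int64(102), np.int64(48), np.int64(0)), (np.int64(132), np.int64(67), np.int64(7)), (np.int64(113), np.int64(84), np.int64(51))]
plate top front corners (array([0.0294, 0.0294]), array([ 0.0409, -0.0374]))
lip (array([-0.0617, -0.0617]), array([ 0.0436, -0.0358]))
rib rear/front (array([ 0.0307, -0.0299]), array([0.0022, 0.0031]))
```

Wrist view: bracket is squarely aligned, rib at columns ~308–325, rows 195–283, and the plate's top edge at row 190. The measured rib ends (+31/−30 mm) and plate face (+29) match the known sizes. The sideways correction is about 2.5 mm. Descend and grip.

Call:
play_rows(series=[0,-0.0125,0.2,0,0,0,0,-0.0125,0.4,0,0,0,0,-0.0125,0.58,0,0,0,0,-0.0125,0.694,0,0,0,0,-0.0125,0.694,0,0,0])

```text
time_s: 2.15
eef_pos: [0.5173, -0.1805, 0.0479]
orientation: [[-0.34, 0.94, -0.007], [0.94, 0.34, 0.001], [0.003, -0.006, -1.0]]
force: [-1.2, 0.5, -0.5]
grip_width: 0.0858
gripper_force: 0.0
```

Call:
play_rows(series=[0,0,0,0,0,0,0,0,0,0,0,0,0,0,0,0,0,0,0,0,0,0,0,0,0,0,0,0,0,0], grip=1, newtons=60)

```text
time_s: 2.65
eef_pos: [0.5215, -0.1794, 0.0518]
orientation: [[-0.342, 0.94, 0.002], [0.94, 0.342, -0.0], [-0.001, 0.002, -1.0]]
force: [2.8, 1.8, 0.3]
grip_width: 0.0126
gripper_force: 1.5
```

Call:
play_rows(series=[0,0,0,0,0,0,0,0,0,0,0,0,0,0,0,0,0,0,0,0,0,0,0,0,0,0,0,0,0,0])

```text
time_s: 3.15
eef_pos: [0.5214, -0.1793, 0.0515]
orientation: [[-0.343, 0.939, 0.001], [0.939, 0.343, -0.0], [-0.001, 0.001, -1.0]]
force: [1.4, -0.5, 5.9]
grip_width: 0.0111
gripper_force: 60.6
```

```bash
python3 mv.py 0.524 -0.176 0.25 110.5
```

```text
t 3.15 at [ 0.5214 -0.1793  0.0515] F [ 1.4231 -0.4883  5.9112] w 0.011051238053557948
row [ 0.0104  0.019  -0.9925] [ 0.0003  0.0002 -0.0026]
```

Call:
play_rows(series=[0,0,-0.1,0,0,0,0,0,-0.25,0,0,0,0,0,-0.45,0,0,0,0,0,-0.64,0,0,0,0,0,-0.64,0,0,0])

```text
time_s: 3.65
eef_pos: [0.5232, -0.1799, 0.1834]
orientation: [[-0.342, 0.94, 0.007], [0.94, 0.342, -0.002], [-0.005, 0.006, -1.0]]
force: [1.4, 1.3, -2.0]
grip_width: 0.0113
gripper_force: 59.5
```

```bash
python3 mv.py 0.505 0.166 0.18 90
```

```text
t 3.65 at [ 0.5232 -0.1799  0.1834] F [ 1.4074  1.2838 -2.0066] w 0.011342424145599453
row [1.6563 0.5058 0.0122] [0.0021 0.0012 0.1111]
```

Call:
play_rows(series=[0.16,0.05,0,0,0,0.012,0.34,0.1,0,0,0,0.024,0.52,0.16,0,0,0,0.036,0.7,0.22,0,0,0,0.048,0.88,0.27,0,0,0,0.06])

```text
time_s: 4.15
eef_pos: [0.5097, 0.0057, 0.1773]
orientation: [[-0.159, 0.987, -0.003], [0.987, 0.159, -0.0], [0.0, -0.003, -1.0]]
force: [0.4, 0.2, -2.3]
grip_width: 0.0109
gripper_force: 59.4
```

```bash
python3 mv.py 0.505 0.166 0.18 90
```

```text
t 4.15 at [0.5097 0.0057 0.1773] F [ 0.4276  0.1564 -2.2665] w 0.010925508214063935
row [ 0.7952  0.104  -0.0133] [-0.0009 -0.      0.0507]
```

Call:
play_rows(series=[0.16,0.02,0,0,0,0.012,0.34,0.04,0,0,0,0.024,0.52,0.07,0,0,0,0.036,0.68,0.09,-0.01,0,0,0.05,0.75,0.1,-0.01,0,0,0.0507])

```text
time_s: 4.65
eef_pos: [0.5051, 0.1593, 0.1797]
orientation: [[-0.005, 1.0, -0.002], [1.0, 0.005, 0.001], [0.001, -0.002, -1.0]]
force: [-0.8, 0.6, -2.4]
grip_width: 0.0114
gripper_force: 59.4
```

Call:
play_rows(series=[0,0,0,0,0,0,0,0,0,0,0,0])

```text
time_s: 4.85
eef_pos: [0.5059, 0.1547, 0.1796]
orientation: [[-0.002, 1.0, -0.003], [1.0, 0.002, -0.002], [-0.002, -0.003, -1.0]]
force: [-0.5, -0.6, -1.8]
grip_width: 0.0115
gripper_force: 59.4
```

```bash
python3 mv.py 0.505 0.166 0.18 90; python3 -c "
from h import *
cam('wrist','w2.png');cam('side','s2.png');cam('scene','c2.png')
a=cv2.imread('pics/w2.png');b=cv2.imread('pics/s2.png')[90:240,180:330]
cv2.imwrite('pics/m2.png',np.hstack([cv2.resize(a,(480,360)),cv2.resize(b,(320,360))]))"
```

```text
t 4.85 at [0.5059 0.1547 0.1796] F [-0.4548 -0.5954 -1.8426] w 0.011462962463809966
row [ 0.0567 -0.0046 -0.0021] [-0.0008  0.0005  0.0006]
```

View pics/w2.png

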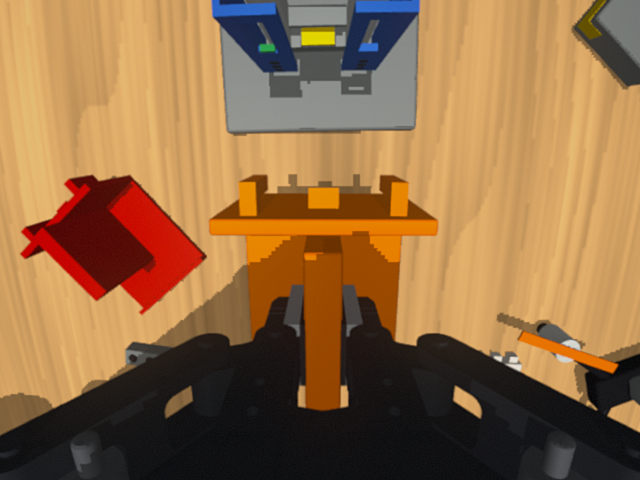

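Wrist view: held bracket is level and square. The claws are at columns 252 and 397 (row ~197), the tongue at 324 and the plate edge at row 221. The stand foot's front edge runs (229,132)–(415,129), with the latch at (318,37) and the green flag at (267,47).

```bash
python3 - <<'E'
from h import *
np.set_printoptions(precision=4,suppress=True)
c=cam('wrist'); i=c['color'].astype(int); z0=.1283
p=onz(c,[(229,132),(415,129)],.014);print('foot',p,p.mean(0),np.degrees(np.arctan2(*(p[1]-p[0])[[1,0]])))
# yellow, green mask
r,g,b=i[:,:,0],i[:,:,1],i[:,:,2]
ye=(r>180)&(g>160)&(b<90); ye[120:]=0; v,u=np.where(ye);print('yel',u.min(),u.max(),v.min(),v.max())
print(onz(c,[(u.min()-.5,v.mean()),(u.max()+.5,v.mean())],.105))
gr=(g>120)&(r<90)&(b<120); v2,u2=np.where(gr);print('green',u2.min(),u2.max(),v2.min(),v2.max())
bl=(b>110)&(r<70)&(b>g+50); bl[130:]=0
for row in (5,20,35,50,60,66): print(row,np.where(np.diff(bl[row].astype(int)))[0])
for n,uv,z in(('tongue',[(308,188),(339,188)],.045),('plate',[(210,221),(438,221)],.066),('claws',[(241,180),(262,180),(386,180),(407,180)],.06)):
    print(n,onz(c,uv,z0+z))
a=cam('scene');s=cam('side')
def cen(k):
    i=k['color'].astype(int);r,g,b=i[:,:,0],i[:,:,1],i[:,:,2]
    m=(r>150)&(g>130)&(b<70); m[:, :200]=0;m[:120]=0;m[185:]=0
    v,u=np.where(m);
    m2=(g>r+30)&(g>b+20);v2,u2=np.where(m2);return (u.mean(),v.mean(),len(u)),(u2.mean(),v2.mean(),len(u2))
A=cen(a);S=cen(s);print(A,S)
for k in(0,1):
    rs=[ray(a,A[k][:2]),ray(s,S[k][:2])]
    print(tri(rs))
E
```

```text
foot [[0.4343 0.2258 0.014 ]
 [0.5799 0.2281 0.014 ]] [0.5071 0.2269 0.014 ] 0.8815458871082581
yel 299 332 31 43
[[0.4951 0.2726 0.105 ]
 [0.5129 0.2726 0.105 ]]
green 258 272 43 49
5 [210 272 351 415]
20 []
35 []
50 [273 275 356 371]
60 []
66 []
tongue [[0.5021 0.2014 0.1733]
 [0.5141 0.2014 0.1733]]
plate [[0.4692 0.1929 0.1943]
 [0.5473 0.1929 0.1943]]
claws [[0.4793 0.2062 0.1883]
 [0.4867 0.2061 0.1883]
 [0.5298 0.2061 0.1883]
 [0.5371 0.2061 0.1883]]
((np.float64(382.22222222222223), np.float64(154.88888888888889), 9), (np.float64(nan), np.float64(nan), 0)) ((np.float64(nan), np.float64(nan), 0), (np.float64(nan), np.float64(nan), 0))
[nan nan nan]
[nan nan nan]<stdin>:19: RuntimeWarning: Mean of empty slice.
  ret = ret.dtype.type(ret / rcount)
```

View pics/m2.png

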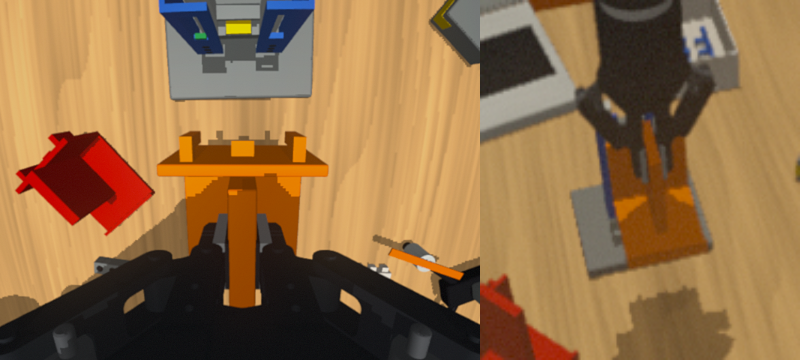

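```bash
python3 - <<'E'
from h import *
np.set_printoptions(precision=4,suppress=True)
c=cam('wrist');a=cam('scene');s=cam('side')
for n,w,p,q in(('latch',(315.5,37),(382.2,154.8),(253,157.8)),('flag',(265,46),(371.75,150.8),(242,160.2))):
    print(n,tri([ray(c,w),ray(a,p),ray(s,q)]),tri([ray(c,w),ray(a,p)]),tri([ray(c,w),ray(s,q)]),tri([ray(a,p),ray(s,q)]))
for z in (.184,.187,.19,.194):
    p=onz(c,[(210,221),(438,221)],z);q=onz(c,[(241,215),(407,215)],z-.006);print(z,p[1,0]-p[0,0],q[1,0]-q[0,0],p.mean(0),q.mean(0))
E
```

```text
latch [0.5041 0.2748 0.0995] [0.5041 0.2748 0.0995] [0.5041 0.2748 0.0994] [0.5041 0.2747 0.0995]
flag [0.477  0.2699 0.1022] [0.4772 0.2697 0.1025] [0.4769 0.2698 0.1021] [0.4768 0.2705 0.1018]
0.184 0.08480583215996357 0.06397880995473931 [0.5085 0.1913 0.184 ] [0.5085 0.1924 0.178 ]
0.187 0.0829585661435216 0.06264338176210199 [0.5085 0.192  0.187 ] [0.5085 0.193  0.181 ]
0.19 0.08111130012707946 0.061307953569464724 [0.5084 0.1926 0.19  ] [0.5085 0.1936 0.184 ]
0.194 0.0786482787718234 0.05952738264594837 [0.5084 0.1935 0.194 ] [0.5084 0.1944 0.188 ]
```

Call:
play_rows(series=[0,-0.016,0.07,0,0,-0.004,0,-0.016,0.14,0,0,-0.004,0.04,-0.016,0.2,0,0,-0.004,0.12,-0.016,0.2055,0,0,-0.004,0.2,-0.016,0.2055,0,0,-0.004])

```text
time_s: 5.8
eef_pos: [0.5032, 0.1966, 0.1388]
orientation: [[-0.014, 1.0, -0.001], [1.0, 0.014, -0.0], [-0.0, -0.001, -1.0]]
force: [-1.2, 0.0, -2.5]
grip_width: 0.0112
gripper_force: 59.3
```

Call:
play_rows(series=[0,0,0,0,0,0,0,0,0,0,0,0,0,0,0,0,0,0])

```text
time_s: 6.1
eef_pos: [0.5037, 0.1952, 0.1399]
orientation: [[-0.014, 1.0, 0.0], [1.0, 0.014, -0.001], [-0.001, 0.0, -1.0]]
force: [0.2, 0.8, -1.9]
grip_width: 0.0113
gripper_force: 59.4
```

```bash
python3 -c "
from h import *
c=cam('wrist','w3.png');s=observe();print(s['eef_pos'],s['force'])"
```

```text
[0.50374867 0.19503281 0.13987856] [-0.37024236  0.02896025 -2.48446143]
```

View pics/w3.png

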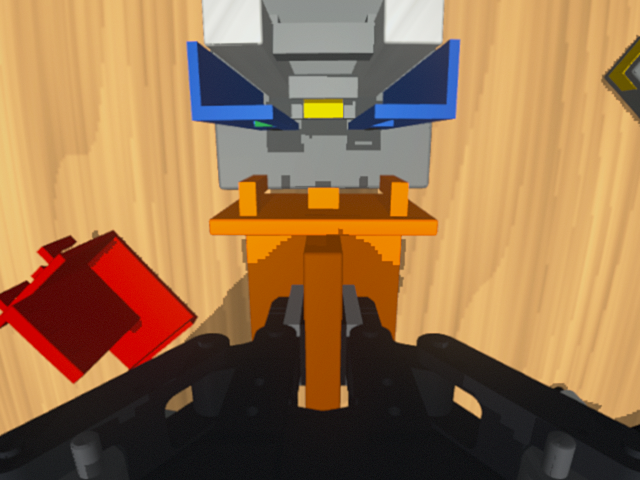

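Wrist view: the strips' top edges (192–272 and 377–457, row 120) are centred on column 324.5, and so is the bracket (claws 252/397, plate 210–438), level in yaw. Go in slowly.

Call:
play_rows(series=[0.03,0,0,0,0,0,0.06,0,0,0,0,0,0.08,0,0,0,0,0,0.1,0,0,0,0,0,0.1,0,0,0,0,0])

```text
time_s: 6.65
eef_pos: [0.5032, 0.2168, 0.1399]
orientation: [[-0.015, 1.0, 0.0], [1.0, 0.015, 0.001], [0.001, 0.0, -1.0]]
force: [-0.5, -0.3, -1.8]
grip_width: 0.0107
gripper_force: 59.4
```

Call:
play_rows(series=[0.01,0,0,0,0,0,0.02,0,0,0,0,0,0.03,0,0,0,0,0,0.03,0,0,0,0,0,0.03,0,0,0,0,0])

```text
time_s: 7.15
eef_pos: [0.5032, 0.2218, 0.1398]
orientation: [[-0.014, 1.0, -0.0], [1.0, 0.014, -0.0], [-0.0, -0.0, -1.0]]
force: [0.1, -0.4, -2.1]
grip_width: 0.0113
gripper_force: 59.4
```

```bash
python3 -c "
from h import *
c=cam('wrist','w4.png');s=observe();print(s['eef_pos'],s['force'])"
```

```text
[0.50319855 0.22170067 0.1398378 ] [-0.4599205 -0.6090362 -2.1795243]
```

View pics/w4.png

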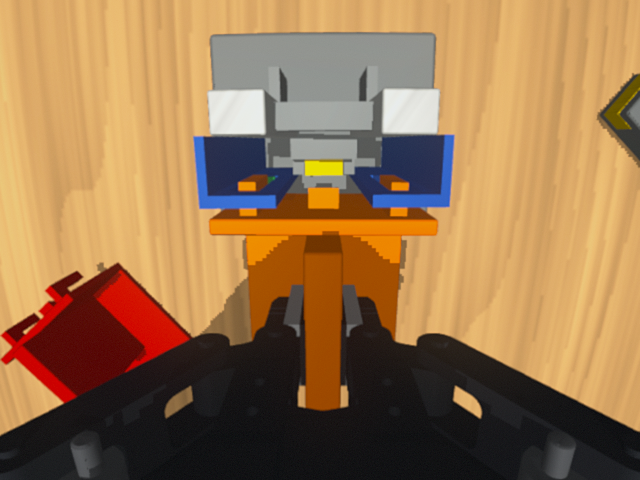

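Wrist view: both claws are through the slots, with the tips visible behind the strips at (252,184) and (398,184). The gap from plate to strips is still a few mm.

Call:
play_rows(series=[0.01,0,0,0,0,0,0.02,0,0,0,0,0,0.02,0,0,0,0,0,0.02,0,0,0,0,0])

```text
time_s: 7.6
eef_pos: [0.5031, 0.2259, 0.1399]
orientation: [[-0.014, 1.0, 0.0], [1.0, 0.014, -0.0], [-0.0, 0.0, -1.0]]
force: [-0.6, -0.9, -2.1]
grip_width: 0.0111
gripper_force: 59.4
```

Call:
play_rows(series=[0.008,0,0,0,0,0,0.01,0,0,0,0,0,0.01,0,0,0,0,0])

```text
time_s: 7.9
eef_pos: [0.5031, 0.2275, 0.1398]
orientation: [[-0.014, 1.0, -0.0], [1.0, 0.014, -0.0], [-0.0, -0.0, -1.0]]
force: [0.2, -1.8, -2.3]
grip_width: 0.0111
gripper_force: 59.5
```

Call:
play_rows(series=[0.008,0,0,0,0,0,0.008,0,0,0,0,0,0.008,0,0,0,0,0])

```text
time_s: 8.2
eef_pos: [0.5032, 0.2276, 0.1396]
orientation: [[-0.013, 1.0, -0.001], [1.0, 0.013, -0.003], [-0.003, -0.001, -1.0]]
force: [1.0, -5.5, -0.7]
grip_width: 0.0111
gripper_force: 59.7
```

Call:
play_rows(series=[0.006,0,0,0,0,0,0.006,0,0,0,0,0,0.006,0,0,0,0,0])

```text
time_s: 8.5
eef_pos: [0.5032, 0.2277, 0.1395]
orientation: [[-0.013, 1.0, -0.001], [1.0, 0.013, -0.004], [-0.004, -0.001, -1.0]]
force: [0.5, -8.1, 0.1]
grip_width: 0.0109
gripper_force: 59.8
```

Call:
play_rows(series=[-0.01,0,0,0,0,0,-0.01,0,0.02,0,0,0,-0.01,0,0.04,0,0,0,-0.01,0,0.06,0,0,0,-0.01,0,0.06,0,0,0])

```text
time_s: 9.0
eef_pos: [0.5028, 0.2277, 0.1269]
orientation: [[-0.014, 1.0, -0.001], [1.0, 0.014, -0.002], [-0.002, -0.001, -1.0]]
force: [0.9, -4.8, -3.7]
grip_width: 0.0113
gripper_force: 59.1
```

Call:
play_rows(series=[0,0,0.008,0,0,0,0,0,0.015,0,0,0,0,0,0.015,0,0,0,0,0,0.015,0,0,0])

```text
time_s: 9.4
eef_pos: [0.5029, 0.2277, 0.1245]
orientation: [[-0.014, 1.0, -0.001], [1.0, 0.014, -0.001], [-0.001, -0.001, -1.0]]
force: [0.1, -6.2, -1.9]
grip_width: 0.0112
gripper_force: 59.4
```

Call:
play_rows(series=[-0.006,0,0.01,0,0,0,-0.006,0,0.02,0,0,0,-0.006,0,0.02,0,0,0,-0.006,0,0.02,0,0,0])

```text
time_s: 9.8
eef_pos: [0.503, 0.2276, 0.1207]
orientation: [[-0.015, 1.0, -0.0], [1.0, 0.015, 0.0], [0.0, -0.0, -1.0]]
force: [0.1, -3.2, -3.4]
grip_width: 0.0113
gripper_force: 59.2
```

Call:
play_rows(series=[0,0,0.01,0,0,0,0,0,0.015,0,0,0,0,0,0.015,0,0,0,0,0,0.015,0,0,0])

```text
time_s: 10.2
eef_pos: [0.503, 0.2275, 0.1178]
orientation: [[-0.014, 1.0, -0.0], [1.0, 0.014, 0.0], [0.0, -0.0, -1.0]]
force: [-0.1, -1.9, -3.3]
grip_width: 0.0112
gripper_force: 59.2
```

Call:
play_rows(series=[0,0,0.01,0,0,0,0,0,0.01,0,0,0,0,0,0.01,0,0,0])

```text
time_s: 10.5
eef_pos: [0.5031, 0.2276, 0.1158]
orientation: [[-0.014, 1.0, -0.0], [1.0, 0.014, 0.0], [0.0, -0.0, -1.0]]
force: [0.7, -3.1, -2.8]
grip_width: 0.0116
gripper_force: 59.2
```

Call:
play_rows(series=[0,0,0.01,0,0,0,0,0,0.01,0,0,0,0,0,0.01,0,0,0])

```text
time_s: 10.8
eef_pos: [0.5031, 0.2275, 0.1138]
orientation: [[-0.014, 1.0, -0.0], [1.0, 0.014, 0.0], [0.0, -0.0, -1.0]]
force: [-0.3, -0.7, -3.0]
grip_width: 0.0111
gripper_force: 59.3
```

Call:
play_rows(series=[0,0,0.01,0,0,0,0,0,0.01,0,0,0,0,0,0.01,0,0,0])

```text
time_s: 11.1
eef_pos: [0.5033, 0.227, 0.1119]
orientation: [[-0.014, 1.0, 0.0], [1.0, 0.014, -0.0], [-0.0, 0.0, -1.0]]
force: [0.3, -4.4, -0.9]
grip_width: 0.0112
gripper_force: 59.7
```

Force onset at TCP z ≈ 0.112: the tongue meets the latch. Release, rise, shut, and press on the rib's top near the plate.

Call:
play_rows(series=[0,0,0,0,0,0,0,0,0,0,0,0,0,0,0,0,0,0,0,0,0,0,0,0,0,0,0,0,0,0], grip=-0.3)

```text
time_s: 11.6
eef_pos: [0.5031, 0.2277, 0.1119]
orientation: [[-0.015, 1.0, 0.0], [1.0, 0.015, 0.0], [0.0, 0.0, -1.0]]
force: [0.5, 0.0, -0.7]
grip_width: 0.0554
gripper_force: 0.0
```

```bash
python3 mv.py 0.503 0.2265 0.175 90.8; python3 - <<'E'
from h import *
np.set_printoptions(precision=4,suppress=True)
c=cam('wrist','w5.png'); i=c['color'].astype(int)
m=(i[:,:,0]>150)&(i[:,:,2]<60)&(i[:,:,1]<160)
for r in (200,210,220,225,230,235): 
    x=np.where(m[r,180:460])[0]+180; print(r,x.min() if len(x) else 0,x.max() if len(x) else 0)
E
```

```text
t 11.6 at [0.5031 0.2277 0.1119] F [ 0.5475  0.0137 -0.6716] w 0.0554317742503611
row [-0.0059 -0.0005 -0.3154] [ 0.     -0.0001  0.0002]
200 240 406
210 240 406
220 241 405
225 285 367
230 275 374
235 272 377
```

Rise to TCP z 0.175, shut, then move 20 mm toward the plate.

Call:
play_rows(series=[0,0,-0.1,0,0,0,0,0,-0.2,0,0,0,0,0,-0.315,0,0,0,0,0,-0.315,0,0,0,0,0,-0.315,0,0,0])

```text
time_s: 12.15
eef_pos: [0.5033, 0.2274, 0.175]
orientation: [[-0.014, 1.0, 0.001], [1.0, 0.014, 0.0], [0.0, 0.001, -1.0]]
force: [-0.3, 0.2, -0.7]
grip_width: 0.0557
gripper_force: 0.0
```

Call:
play_rows(series=[0.05,0,0,0,0,0,0.1,0,0,0,0,0,0.1,0,0,0,0,0,0.1,0,0,0,0,0,0.1,0,0,0,0,0], grip=1, newtons=30)

```text
time_s: 12.65
eef_pos: [0.5027, 0.2472, 0.1745]
orientation: [[-0.014, 1.0, -0.001], [1.0, 0.014, -0.0], [-0.0, -0.001, -1.0]]
force: [0.2, 0.3, 0.3]
grip_width: 0.0001
gripper_force: 0.0
```

```bash
python3 -c "
from h import *
cam('wrist','w6.png');cam('side','s6.png');cam('scene','c6.png');print(observe())
a=cv2.imread('pics/w6.png');b=cv2.imread('pics/s6.png')[90:240,180:330];d=cv2.imread('pics/c6.png')[100:220,320:440]
cv2.imwrite('pics/m6.png',np.hstack([cv2.resize(a,(400,300)),cv2.resize(b,(200,300)),cv2.resize(d,(200,300))]))"
```

```text
{'time_s': 12.8, 'joints': array([-0.1291277 ,  0.40713404, -0.55269297,  1.85973995,  0.259278  ,
        0.94654595, -0.78458142]), 'joint_vel': array([-3.19436053e-04, -2.71608513e-03, -1.28950211e-03, -1.36299690e-03,
        8.31296008e-05, -8.48497236e-04, -1.73133423e-04]), 'effort': array([-1.16756810e-01, -4.84603214e+01, -5.36252752e+00, -2.46430063e+01,
        8.49434815e-03,  6.69029432e-04,  4.55414447e-04]), 'eef_pos': array([0.50289346, 0.24702153, 0.17476037]), 'orientation': array([[-1.37528101e-02,  9.99905420e-01, -1.01694281e-04],
       [ 9.99905391e-01,  1.37527827e-02, -2.65312146e-04],
       [-2.63888474e-04, -1.05333447e-04, -9.99999960e-01]]), 'force': array([-0.09154206,  0.26529534,  0.17170528]), 'moment': array([0.02460352, 0.05051014, 0.04528308]), 'gripper_force': 0.0, 'grip_width': 0.00014711718239428432}
```

View pics/m6.png

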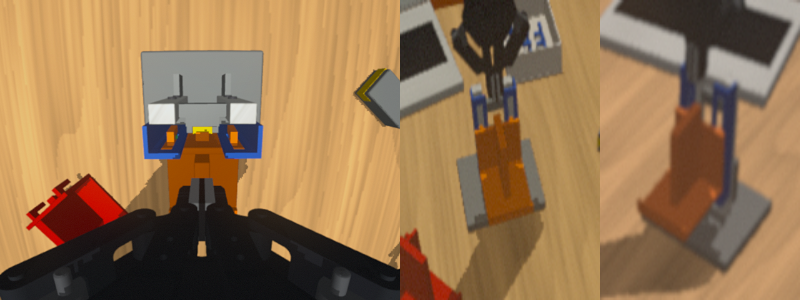

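The bracket hangs upright in both slots. The wrist crop shows the claws behind the strips at (170,136) and (233,136) and the shut fingers over the rib. Press down now.

Call:
play_rows(series=[0,0,0.05,0,0,0,0,0,0.1,0,0,0,0,0,0.13,0,0,0,0,0,0.13,0,0,0])

```text
time_s: 13.2
eef_pos: [0.502, 0.2468, 0.1473]
orientation: [[-0.014, 1.0, -0.002], [1.0, 0.014, -0.001], [-0.001, -0.002, -1.0]]
force: [0.8, 0.5, 0.3]
grip_width: -0.0
gripper_force: 0.0
```

Call:
play_rows(series=[0,0,0.007,0,0,0,0,0,0.015,0,0,0,0,0,0.015,0,0,0])

```text
time_s: 13.5
eef_pos: [0.5029, 0.2474, 0.1459]
orientation: [[-0.014, 1.0, 0.0], [1.0, 0.014, 0.0], [0.0, 0.0, -1.0]]
force: [-0.1, -0.3, 0.3]
grip_width: 0.0
gripper_force: 0.0
```

Call:
play_rows(series=[0,0,0.005,0,0,0,0,0,0.01,0,0,0,0,0,0.01,0,0,0])

```text
time_s: 13.8
eef_pos: [0.5032, 0.2475, 0.1443]
orientation: [[-0.014, 1.0, 0.001], [1.0, 0.014, 0.0], [0.0, 0.001, -1.0]]
force: [-0.8, 0.6, 2.9]
grip_width: 0.0001
gripper_force: 1.4
```

Contact on the rib's top. Continue in 1.5–2 mm steps.

Call:
play_rows(series=[0,0,0.005,0,0,0,0,0,0.008,0,0,0,0,0,0.008,0,0,0])

```text
time_s: 14.1
eef_pos: [0.5035, 0.2476, 0.143]
orientation: [[-0.014, 1.0, 0.002], [1.0, 0.014, 0.0], [0.0, 0.002, -1.0]]
force: [0.3, -1.0, 6.4]
grip_width: 0.0001
gripper_force: 2.9
```

Call:
play_rows(series=[0,0,0.005,0,0,0,0,0,0.008,0,0,0,0,0,0.008,0,0,0])

```text
time_s: 14.4
eef_pos: [0.5038, 0.2477, 0.1417]
orientation: [[-0.014, 1.0, 0.002], [1.0, 0.014, 0.001], [0.001, 0.002, -1.0]]
force: [0.0, -0.7, 6.6]
grip_width: -0.0
gripper_force: 3.5
```

Call:
play_rows(series=[0,0,0.005,0,0,0,0,0,0.008,0,0,0,0,0,0.008,0,0,0])

```text
time_s: 14.7
eef_pos: [0.5039, 0.2478, 0.14]
orientation: [[-0.014, 1.0, 0.002], [1.0, 0.014, 0.001], [0.001, 0.002, -1.0]]
force: [0.2, -1.1, 5.3]
grip_width: 0.0001
gripper_force: 3.0
```

Call:
play_rows(series=[0,0,0.005,0,0,0,0,0,0.008,0,0,0,0,0,0.008,0,0,0])

```text
time_s: 15.0
eef_pos: [0.5029, 0.2475, 0.1375]
orientation: [[-0.014, 1.0, 0.0], [1.0, 0.014, 0.0], [0.0, 0.0, -1.0]]
force: [-0.6, 0.3, -0.7]
grip_width: -0.0
gripper_force: 0.0
```

Call:
play_rows(series=[0,0,0.005,0,0,0,0,0,0.008,0,0,0,0,0,0.008,0,0,0])

```text
time_s: 15.3
eef_pos: [0.5024, 0.2473, 0.1357]
orientation: [[-0.014, 1.0, -0.001], [1.0, 0.014, -0.001], [-0.001, -0.001, -1.0]]
force: [-0.7, -1.3, 2.3]
grip_width: 0.0
gripper_force: 1.5
```

Call:
play_rows(series=[0,0,0.005,0,0,0,0,0,0.008,0,0,0,0,0,0.008,0,0,0])

```text
time_s: 15.6
eef_pos: [0.5026, 0.2473, 0.1354]
orientation: [[-0.014, 1.0, -0.0], [1.0, 0.014, -0.001], [-0.001, -0.0, -1.0]]
force: [-3.7, -3.2, 14.1]
grip_width: -0.0002
gripper_force: 7.2
```

The force dropped (snap), then a hard stop with 14 N at TCP z 0.1355: it is home. Lift away and check the latch and flag.

Call:
play_rows(series=[0,0,-0.02,0,0,0,0,0,-0.15,0,0,0,0,0,-0.3,0,0,0,-0.2,0,-0.35,0,0,0,-0.3,0,-0.35,0,0,0])

```text
time_s: 16.1
eef_pos: [0.5048, 0.1856, 0.2057]
orientation: [[-0.013, 1.0, 0.003], [1.0, 0.013, -0.0], [-0.0, 0.003, -1.0]]
force: [0.8, -0.0, -0.9]
grip_width: -0.0002
gripper_force: 0.0
```

Call:
play_rows(series=[0,0,0,0,0,0,0,0,0,0,0,0,0,0,0,0,0,0])

```text
time_s: 16.4
eef_pos: [0.5034, 0.1885, 0.204]
orientation: [[-0.016, 1.0, -0.0], [1.0, 0.016, 0.001], [0.001, -0.0, -1.0]]
force: [-0.7, -0.4, -0.0]
grip_width: 0.0001
gripper_force: 0.0
```

```bash
python3 -c "
from h import *
cam('wrist','w7.png');cam('side','s7.png');cam('scene','c7.png');s=observe();print(s['eef_pos'],s['force'])
a=cv2.imread('pics/w7.png')[0:300,120:520];b=cv2.imread('pics/s7.png')[90:240,180:330];d=cv2.imread('pics/c7.png')[110:230,320:440]
f=cv2.INTER_CUBIC
cv2.imwrite('pics/m7.png',np.vstack([np.hstack([cv2.resize(b,(400,300),interpolation=f),cv2.resize(d,(400,300),interpolation=f)]),np.hstack([a,0*a])]))"
```

```text
[0.50335777 0.18849844 0.20403076] [-1.01300133 -0.25814324 -0.17401545]
```

View pics/m7.png

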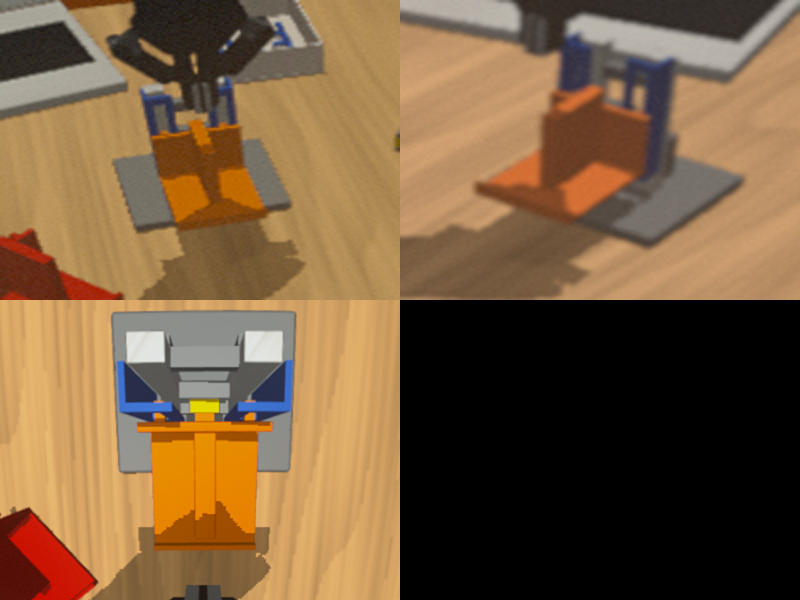

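The bracket sits square against the strips, with the yellow latch over the tongue (wrist crop (204,406)) and the hand clear. Handing in.

```bash
python3 -c "
from h import *
print(finish_job())"
```

```text
the job is handed in; nothing more can be done
None
```

The orange bracket hangs in both slots and is pressed fully home: the push force dropped as the latch snapped over, then met a hard stop at about 14 N. The bracket is let go with the arm clear, and I handed the job in at about 16.6 s; no verdict came back.

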